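# Push the filled sample carriers home in the loader

### The arm

A 6-joint arm with a two-finger parallel gripper is mounted at the origin on the work surface. World frame = base frame: x ahead of the robot, y to its left, z up, the work surface at z = 0. Lengths are in mm, angles in rad, forces in N, time in s.
With the tool pointing down it reaches from about 325 to 1000 mm from the base axis. Payload 5.1 kg.
Tool frame: the origin (TCP) lies at the very end of the fingers, on their centre line; the grasp point (between the pads) lies ctrl.pinch_z behind it (ctrl.pinch_z is the distance from the TCP to the grasp point, in mm); z points along the fingers, y is the direction in which the jaws open and shut (so a half turn about z gives the same grasp; the last joint's range is limited). The gripper opens to 85 mm and grips with 20 to 120 N. Pads are 22 mm wide; open, the fingers measure 114 mm over their backs; the gripper's body (76 mm by 85 mm) begins 54 mm behind the grasp point. The pads swing forward as they close: fully open they stand 13 mm farther back than shut.
Start: joints at [1.167, 0.124, 1.65, -0, 1.367, -0.083], TCP at [204.982, 616.82, 231.322] pointing down, gripper open.
Joint ranges: [-2.61, 2.61], [-1.02, 2.33], [0.03, 2.71], [-1.35, 4.49], [0.32, 2.68], [-2.91, 2.91]. Speed limits (rad/s): [2.57, 2.57, 3.14, 3.14, 3.14, 3.14].

### API

Orientations are given as a unit quaternion [w, x, y, z].
In Python, from plant import status, viewer, job, ctrl gives the robot as it stands.
- The arm moves only by the tool servo_tool, never from a script. Its argument "rows" is text: rows parted by semicolons, each of 4 numbers parted by spaces: the shift along the tool's x, y, z as a fraction of full scale, then the turn about the tool's z as a fraction of full scale. A call has 1 to 5 rows; each row is the pose to reach, as a shift and turn from the pose commanded when the call began, along the tool's axes at that moment; what a row does not reach only later rows make up. Full scale, the value 1, is 400 mm for a shift and pi/4 rad for a turn. A row lasts 1/10 s, in which the tool goes at most 50 mm and 8.59 degrees, less where a joint would pass 70% of its speed; a pose out of reach is approached as far as the arm can. A call with a number of a shift or a turn outside -1 to 1 is refused whole. A call with a gripper value outside its range is refused whole. "hand" is the opening, from 0 (shut) to 1 (fully open), set as the call begins (left out, the last holds). The fingers move at their own pace and stop on an object; the grip force is fixed at half the most. Time passes only in rows, so rows that repeat a pose let the fingers close. It gives the time, the measured TCP pose, the force and the opening at its end, in the units of the state.
- status.read_state(): the state, without advancing time (a new reading comes with each control period).
- viewer.get_image(name): name is "scene" or "side" or "wrist"; returns a dict with "pixels" (384x512x3 uint8, red, green, blue), "camera_matrix" (3x3 intrinsics, pixels), "rvec" (rotation vector, rad) and "tvec" (3), from world to camera coordinates, as OpenCV has them. Camera axes: x right, y down, z forward; pixel columns grow to the right and rows downward; lengths in mm; the calibration is good to about 2 mm. A picture is of the moment at which its call begins. There is no depth.
- job.job_done(): hands the job in, once; it reports no verdict.
The state is a dict: "t": time; "joints": joint angles; "qd": joint speeds; "tau": joint torques, N m; "tcp_pos": TCP position; "tool_rot": TCP orientation; "force": force on the tool from outside, world axes, zero at the start; "torque": the same for the moment, N m; "width": opening from 0.0 (shut) to 1.0 (fully open).
Only numpy, scipy, OpenCV 4.12 (cv2) and the standard library are available. Lean on these libraries where they do the work, as an engineer would, in place of code of your own. Each camera call takes 0.05 s, during which the arm holds its last target.

### The job

The tube carriers in the sample loader have been left drawn out; with the fingertips, push every carrier that holds tubes fully home along its lane, up to the stop. Slide each one in slowly and steadily rather than shoving it, and do not lift or tip any carrier. Leave the carrier without tubes drawn out where it is, and do not disturb anything else.

Things in the scene. Friction and masses are not known exactly. Their poses are not given: they have to be found in the camera images.
- loader: sample loader, fixed to the bench: aluminium tray, 395 x 224 mm, running into a blue scanner housing. Five parallel lanes, 40 mm apart, floor 18 mm above the bench, rails 10 mm high between them (1 mm of play beside a carrier), side walls 36 mm above the bench. Origin: on the bench under the middle lane; x along the lanes into the housing, y across them (lane centres y = -80, -40, 0, 40, 80 mm), z up
- loader_home (a point): point on the middle lane's floor, 50 mm along x from the loader's origin, 18 mm up. A carrier that is fully home, its rear end against the stop, has its own origin at this x (loader frame), on its own lane. The stop, common to all lanes, is 265 mm farther along x, inside the housing. The tray's open front edge is 110 mm before this point
- loader_housing (a point): middle of the top front edge of the blue scanner housing: 115 mm beyond loader_home along x, 185 mm above the bench. The housing is 264 mm wide, 250 mm long
- carrier_a: black carrier, 320 x 30 mm, loose in a lane, 0.3-0.55 kg, slides with a few N; drawn out 50-120 mm. Front: upright plate 75 mm high, 14 thick, with a flat foot (55 long, 14 high) before it. Behind: 13 seats, walls 50 high, 13 white-capped tubes, tops 88 mm above lane floor. Origin: at the lane floor under the middle of the plate's front face; foot x -55 to 0, rear end x 265 mm; x along the lane to the stop
- carrier_b: a carrier like carrier_a in all sizes, origin, axes and mass, also with 13 white-capped tubes, in another lane, drawn out 50-120 mm
- carrier_c: a carrier like carrier_a in all sizes, origin and axes, 0.25-0.45 kg, partly filled: 7 white-capped tubes in the seats next to the front plate, the rest empty; in another lane, drawn out 50-120 mm
- carrier_empty: a carrier like carrier_a in all sizes, origin and axes, but with no tubes in it (top of its front plate 75 mm, seat walls 50 mm above the lane floor), 0.2-0.35 kg; in another lane, drawn out 50-120 mm; it is to stay where it is
- stray_tube: bystander: a capped tube, 78 mm long, 17 mm thick, lying in the lane that has no carrier; origin under its end that is nearer to the open front
- trough: bystander: white open plastic trough, 214 by 98 by 52 mm, standing on the bench; origin at the centre of its underside
- tube_rack: bystander: grey tube rack, 112 by 68 mm, 50 mm high (tube caps to 84 mm), standing on the bench before the loader's open front; origin at the centre of its underside
- reagent_bottle: bystander: white bottle, 60 mm thick, 125 mm high; origin at the centre of its underside
- marker: bystander: marker pen, 125 mm long, 13 mm thick, lying on top of the blue housing, 185 mm above the bench; origin under its middle

How it is judged (in metres and radians):
At the end, for the whole second after the job is handed in: All three carriers that hold tubes lie in their lanes with their rear ends within 5 mm of the stop; the empty carrier is within 8 mm of where it started; all carriers lie flat on the lane floor (within 4 mm) and at rest; the other things are within 25 mm of where they stood (x of each of carrier_a, carrier_b, carrier_c in the frame of loader above 0.045 m and z of each of carrier_a, carrier_b, carrier_c, carrier_empty in the frame of loader below 0.022 m and distance of carrier_empty from where it was at the start of the episode below 0.008 m and linear speed of each of carrier_a, carrier_b, carrier_c, carrier_empty below 0.01 m/s and distance of each of stray_tube, trough, tube_rack, reagent_bottle, marker from where it was at the start of the episode below 0.025 m); the robot touches nothing.
It fails at once if a carrier is lifted more than 12 mm off its lane floor (z of any of carrier_a, carrier_b, carrier_c, carrier_empty in the frame of loader above 0.03 m).
It fails at once if a carrier is tipped by more than 7 degrees (angle between any of carrier_a, carrier_b, carrier_c, carrier_empty's own z axis and vertical above 0.12 rad).
It fails at once if a carrier is shoved: it moves faster than 0.45 m/s (linear speed of any of carrier_a, carrier_b, carrier_c, carrier_empty above 0.45 m/s).
It fails at once if the empty carrier is moved by more than 15 mm (distance of carrier_empty from where it was at the start of the episode above 0.015 m).
It fails at once if a bystander is moved by more than 40 mm (distance of any of stray_tube, trough, tube_rack, reagent_bottle, marker from where it was at the start of the episode above 0.04 m).
It also fails if it takes over 64 s, if anything falls off the work surface, if the arm or the gripper's body presses on something with over 40 N, if the wrist force passes 120 N, or if a joint passes its speed limit or range.

## Working session

There is one attempt and no reset: what is moved stays moved. The work goes in short steps, Python scripts to look and compute and a tool call to move; the robot and the scene stay as the last step left them, time stands still between calls to the robot, and variables do not carry over. Pictures are saved under pics/ and viewed, and the job is handed in when it is done.

Besides the shell and the picture viewer there is one more tool, called after "Call:" by a JSON object that holds its "api" and its "payload". servo_tool: Moves the arm, as the interface text tells. Its arguments: {"type":"object","properties":{"rows":{"type":"string"},"hand":{"type":"number"}},"required":["rows"]}

```bash
ls; mkdir -p pics
cat > h.py <<'E'
import numpy as np, cv2
from plant import status, viewer, job, ctrl
def snap(n,fn):
    im=viewer.get_image(n); np.savez('pics/'+fn+'.npz',**im)
    cv2.imwrite('pics/'+fn+'.png',im['pixels'][:,:,::-1]); return im
def load(fn): return dict(np.load('pics/'+fn+'.npz'))
def ray(im,u,v):
    R=cv2.Rodrigues(np.array(im['rvec'],float))[0]; t=np.array(im['tvec'],float).ravel()
    d=R.T@np.linalg.inv(im['camera_matrix'])@np.array([u,v,1.]); return -R.T@t,d
def onz(im,u,v,z):
    c,d=ray(im,u,v); return c+d*(z-c[2])/d[2]
def proj(im,p):
    return cv2.projectPoints(np.array(p,float).reshape(-1,3),np.array(im['rvec'],float),np.array(im['tvec'],float),im['camera_matrix'],None)[0].reshape(-1,2)
E
python3 - <<'E'
from h import *
for n in ['scene','side','wrist']:
    im=snap(n,n+'0'); print(n,ray(im,256,192))
print(status.read_state(),ctrl.pinch_z)
E
```

```text
pics
scene (array([1195.12015953,  225.21382689,  925.78350169]), array([-0.61051894, -0.12053845, -0.78280536]))
side (array([336.73826583, 791.76658564, 726.50387828]), array([ 0.26763063, -0.71266236, -0.64849797]))
wrist (array([129.27464527, 641.90873969, 373.56342804]), array([ 0.30034867, -0.09899408, -0.94870443]))
{'t': 0.15, 'joints': array([ 1.16738453e+00,  1.24361452e-01,  1.65135545e+00, -7.96325865e-06,
        1.36751391e+00, -8.25900434e-02]), 'qd': array([-0.0004217 , -0.00318102, -0.00603461, -0.00022062,  0.00083055,
        0.00039577]), 'tau': array([ 5.66699327e-04, -4.24229407e+01, -3.66013026e+01, -5.06586389e-05,
        4.66887854e-03,  1.11286860e-05]), 'tcp_pos': array([204.81134372, 616.3880098 , 230.33429812]), 'tool_rot': array([-1.93299788e-04,  1.59722971e-01,  9.87161538e-01, -7.95954189e-04]), 'force': array([-0.63672483, -0.44184108,  0.7246904 ]), 'torque': array([-0.00699188,  0.02084681, -0.0761663 ]), 'width': 1.0002387975502325} 18.700000000000003
```

View pics/scene0.png

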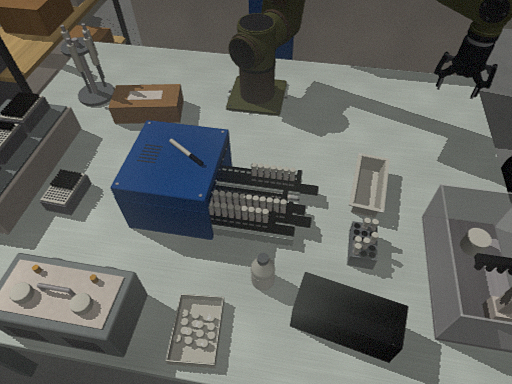

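View pics/side0.png

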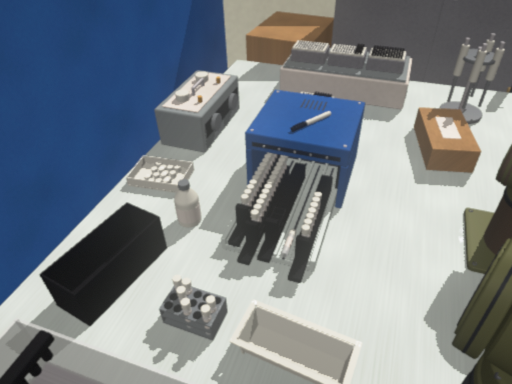

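View pics/wrist0.png

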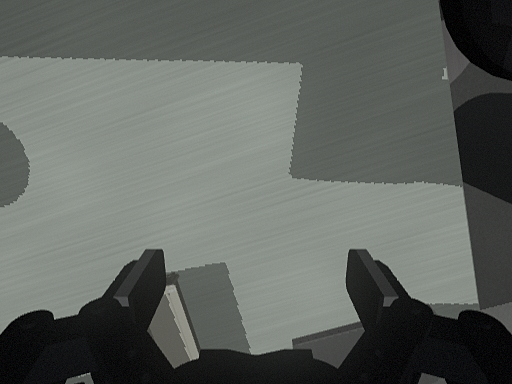

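Run:
```python
import cv2
a=cv2.imread('pics/scene0.png')[110:270,105:405]; cv2.imwrite('pics/sceneC.png',cv2.resize(a,None,fx=2.66,fy=2.66,interpolation=cv2.INTER_CUBIC))
a=cv2.imread('pics/side0.png')[85:285,220:380]; cv2.imwrite('pics/sideC.png',cv2.resize(a,None,fx=3,fy=3,interpolation=cv2.INTER_CUBIC))
```

```text
(no output)
```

View pics/sceneC.png

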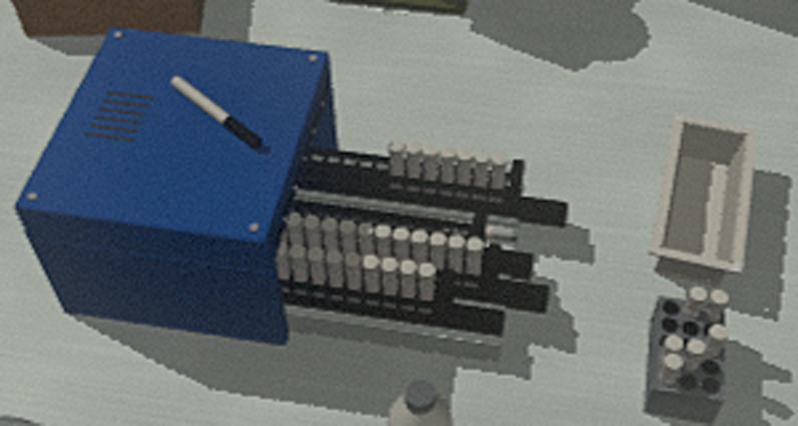

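View pics/sideC.png

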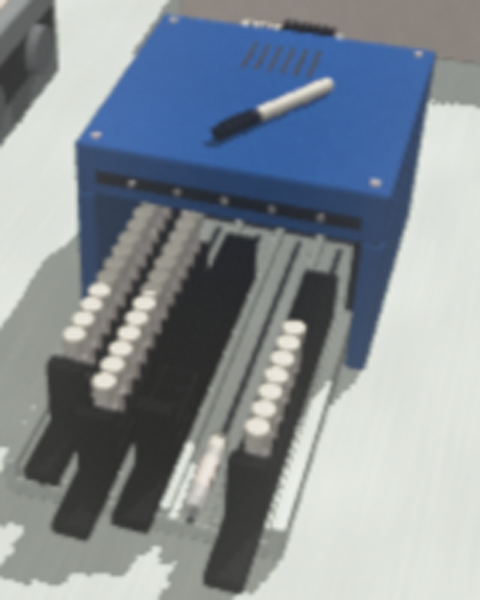

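Run:
```python
from h import *
sc=load('scene0'); sd=load('side0')
# top corners by hand, refined w/ mask
for n,im in (('scene',sc),('side',sd)):
    hsv=cv2.cvtColor(im['pixels'],cv2.COLOR_RGB2HSV)
    m=((hsv[...,0]>100)&(hsv[...,0]<125)&(hsv[...,1]>130)&(hsv[...,2]>(95 if n=='side' else 85))).astype(np.uint8)
    if n=='side': m[:, :235]=0
    m=cv2.morphologyEx(m,cv2.MORPH_CLOSE,np.ones((7,7)))
    k,l,s,c=cv2.connectedComponentsWithStats(m); i=1+s[1:,4].argmax()
    cs,_=cv2.findContours((l==i).astype(np.uint8),cv2.RETR_EXTERNAL,cv2.CHAIN_APPROX_NONE)
    h=cv2.convexHull(max(cs,key=cv2.contourArea)); ap=cv2.approxPolyDP(h,4,True)[:,0]
    print(n,s[i],[(tuple(p),onz(im,*p,185)[:2].round(1)) for p in ap])
    print(hsv[140,300],hsv[165,300])
print('hand side',[onz(sd,*p,185)[:2].round(1) for p in [(246,132.5),(350.7,150),(365,102.3),(276,90)]])
print('hand scene',[onz(sc,105+u/2.66,110+v/2.66,185)[:2].round(1) for u,v in [(268,243),(328,53),(112,30),(18,206)]])
```

```text
scene [ 111  120  117   81 6442] [((np.int32(146), np.int32(121)), array([ 411. , -254.3])), ((np.int32(227), np.int32(130)), array([408.7, -11.3])), ((np.int32(203), np.int32(200)), array([664.3, -12.4])), ((np.int32(111), np.int32(187)), array([ 664.2, -252.8]))]
[ 56  11 160] [ 60  11 167]
side [ 247   91  117   71 5696] [((np.int32(247), np.int32(131)), array([660.7, -19.4])), ((np.int32(275), np.int32(91)), array([ 659.2, -249.6])), ((np.int32(363), np.int32(103)), array([ 405.6, -251. ])), ((np.int32(350), np.int32(150)), array([401.9, -13.4])), ((np.int32(328), np.int32(161)), array([441.6,  44.9])), ((np.int32(272), np.int32(151)), array([573.9,  45.5]))]
[108 166 160] [113  43  47]
hand side [array([660.6, -12. ]), array([400.3, -13.9]), array([ 400.9, -256.7]), array([ 658.3, -256.5])]
hand scene [array([667.1,  -4.7]), array([407.8,  -7.7]), array([ 411.6, -250.7]), array([ 665.2, -250.3])]
```

Run:
```python
from h import *
sc=load('scene0'); sd=load('side0')
f=lambda u,v,z:onz(sd,220+u/3,85+v/3,z).round(1)
g=lambda u,v,z:onz(sc,105+u/2.66,110+v/2.66,z).round(1)
print('caps side',[f(*p,106) for p in [(74,334),(99,291),(104,382),(145,302),(257,427),(294,328)]])
print('caps scene',[g(*p,106) for p in [(428,268),(372,262),(474,242),(384,232),(500,157),(398,148)]])
print('foot tips side z32 (L,R corners)',[f(*p,32) for p in [(26,473),(60,480),(54,529),(90,537),(113,521),(150,528),(205,582),(243,590)]])
print('foot tips scene z32',[g(*p,32) for p in [(503,312),(548,286),(532,253),(567,203)]])
for n,im in(('sd',sd),('sc',sc)):
    print(n,proj(im,[[613,216,36],[453,216,36],[533,216,18],[649,216,36],[417,216,36]]).round(0).tolist())
```

```text
caps side [array([612.8, 132.8, 106. ]), array([612.3,  76.7, 106. ]), array([572.3, 176.8, 106. ]), array([572.4,  78.5, 106. ]), array([453. , 186.8, 106. ]), array([452. ,  73.1, 106. ])]
caps scene [array([613.7, 136.3, 106. ]), array([616.1,  79.8, 106. ]), array([573.7, 177. , 106. ]), array([576.7,  84.4, 106. ]), array([454.1, 189. , 106. ]), array([459.9,  77.4, 106. ])]
foot tips side z32 (L,R corners) [array([623.3, 218.3,  32. ]), array([595.7, 216.8,  32. ]), array([582.5, 263. ,  32. ]), array([554.8, 261.7,  32. ]), array([543.9, 242.2,  32. ]), array([515.9, 239.9,  32. ]), array([464.2, 274. ,  32. ]), array([437.2, 272.2,  32. ])]
foot tips scene z32 [array([603.8, 215.2,  32. ]), array([562.6, 258.7,  32. ]), array([521.7, 237.4,  32. ]), array([444.1, 269.5,  32. ])]
sd [[233.0, 242.0], [301.0, 259.0], [266.0, 255.0], [219.0, 238.0], [317.0, 263.0]]
sc [[294.0, 229.0], [300.0, 185.0], [297.0, 210.0], [293.0, 240.0], [302.0, 177.0]]
```

Call:
{"api": "servo_tool", "payload": {"rows": "-0.4 -0.3 0 -0.4085;-0.4 -0.3 0 -0.4085;-0.4 -0.3 0 -0.4085;-0.4 -0.3 0 -0.4085;-0.4 -0.3 0 -0.4085", "hand": 0}}

```text
t: 0.65
tcp_pos: [321.5, 448.6, 231.0]
tool_rot: [0.0, 0.003, 1.0, -0.001]
force: [-0.6, -0.2, 0.2]
width: 0.148
```

Call:
{"api": "servo_tool", "payload": {"rows": "-0.33 -0.49 0 0;-0.33 -0.49 0 0;-0.33 -0.49 0 0;-0.33 -0.49 0 0;-0.33 -0.49 0 0"}}

```text
t: 1.15
tcp_pos: [451.9, 254.6, 231.2]
tool_rot: [0.0, 0.0, 1.0, -0.0]
force: [1.3, -0.2, 0.3]
width: -0.0
```

Run:
```python
from h import *
print(status.read_state()); 
for n in ['scene','side','wrist']: snap(n,n+'1')
a=cv2.imread('pics/scene1.png')[50:270,150:400]; b=cv2.imread('pics/side1.png')[65:285,200:400]
cv2.imwrite('pics/m1.png',np.hstack([cv2.resize(a,None,fx=1.75,fy=1.75),cv2.resize(b,None,fx=1.75,fy=1.75)]))
```

```text
{'t': 1.15, 'joints': array([ 4.09652571e-01, -1.70745817e-01,  1.93974037e+00, -1.66693782e-04,
        1.37247837e+00, -1.16016740e+00]), 'qd': array([-0.68029528,  0.0446801 , -0.0385212 ,  0.01422197, -0.00514633,
       -0.67616077]), 'tau': array([  2.88271107, -29.37261879, -36.11628771,  -0.12394485,
         0.09539591,   0.47538361]), 'tcp_pos': array([451.89367678, 254.60632794, 231.23009355]), 'tool_rot': array([ 8.74820027e-05,  4.71763308e-04,  9.99999884e-01, -5.10670473e-05]), 'force': array([ 1.308524  , -0.15986329,  0.3283433 ]), 'torque': array([ 0.00644526, -0.07268148,  0.02446401]), 'width': -0.0003467933487695368}
```

View pics/m1.png

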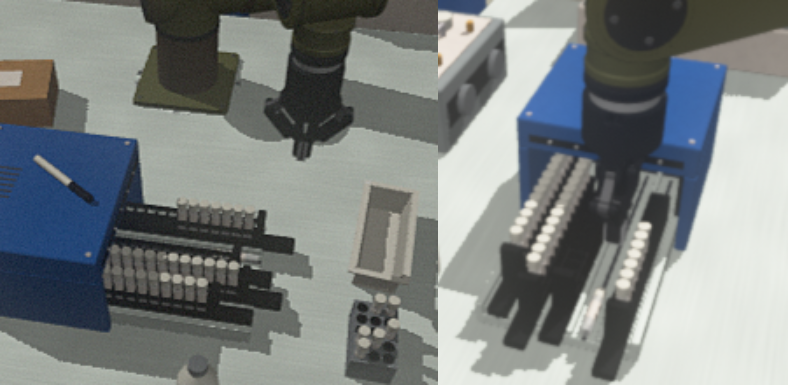

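View pics/wrist1.png

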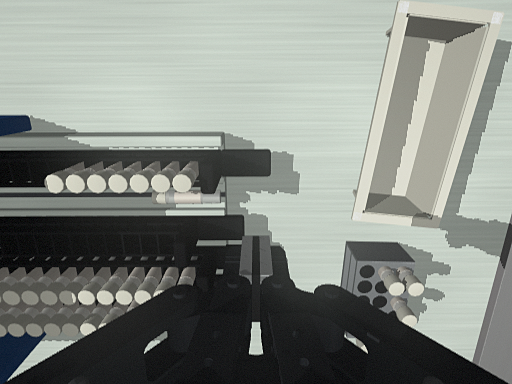

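Run:
```python
from h import *
sc=load('scene1')
a=sc['pixels'][85:150,280:370][:,:,::-1]
b=cv2.resize(a,None,fx=8,fy=8,interpolation=cv2.INTER_CUBIC); b=np.clip(b.astype(float)*2,0,255).astype(np.uint8)
cv2.imwrite('pics/g1.png',b)
T=np.array([451.9,254.3,231.2])
print(proj(sc,T))
for z in (0,20,30,40,50,60,73,90):
  print(z,[(proj(sc,T+[0,s,z])[0]-[280,85])*8 for s in(-15,-45,15,45)])
```

```text
[[321.0506247  139.50472621]]
0 [array([282.41224888, 430.64207509]), array([190.91060934, 419.90737072]), array([374.56017137, 441.45259948]), array([467.36124819, 452.33975003])]
20 [array([289.33249658, 385.18246261]), array([196.34187529, 374.43793539]), array([382.99050399, 396.00410244]), array([477.32310805, 406.90368799])]
30 [array([292.87665218, 361.90064571]), array([199.12322261, 351.15307082]), array([387.30840915, 372.72598175]), array([482.42588205, 383.62992593])]
40 [array([296.47865776, 338.23880799]), array([201.94980449, 327.48951187]), array([391.697051  , 349.06651477]), array([487.6125566, 359.9734933])]
50 [array([300.13994139, 314.18756849]), array([204.82273349, 303.43794443]), array([396.15818212, 325.01625319]), array([492.88521811, 335.92487396])]
60 [array([303.8619785, 289.7372349]), array([207.74315896, 278.98874642]), array([400.69361348, 300.56543398]), array([498.24602275, 311.47423365])]
73 [array([308.79396708, 257.33864173]), array([211.61267728, 246.59393924]), array([406.70383905, 268.1638988 ]), array([505.35051742, 279.07061975])]
90 [array([315.40811844, 213.8897985 ]), array([216.80149212, 203.15425455]), array([414.76474668, 224.70699699]), array([514.87996627, 235.60678517])]
```

View pics/g1.png

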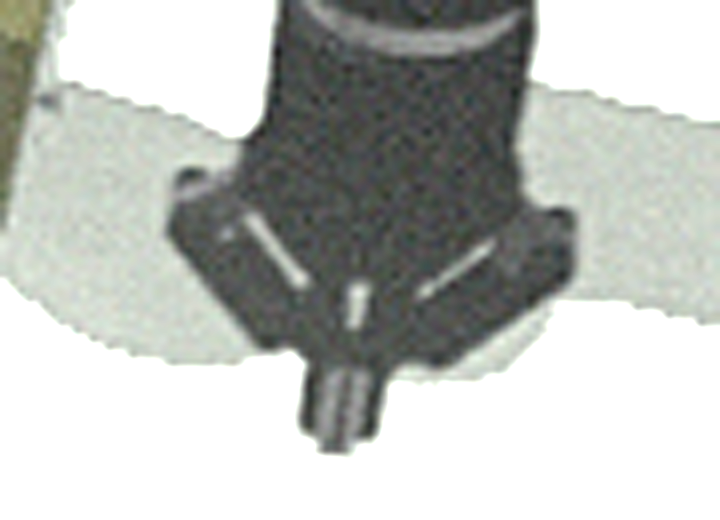

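Call:
{"api": "servo_tool", "payload": {"rows": "0 0 0.1 0;0 0 0.2 0;0 0 0.3 0;0 0 0.3925 0;0 0 0.3925 0"}}

```text
t: 1.8
tcp_pos: [445.7, 255.8, 68.2]
tool_rot: [-0.006, -0.001, 1.0, -0.002]
force: [-1.1, -1.2, 0.1]
width: -0.003
```

Call:
{"api": "servo_tool", "payload": {"rows": "0 0 0 0;0 0 0 0"}}

```text
t: 2.0
tcp_pos: [452.4, 257.9, 77.0]
tool_rot: [0.002, -0.0, 1.0, 0.001]
force: [0.2, -0.5, 1.2]
width: -0.004
```

```bash
cat > v.py <<'E'
import sys
from h import *
k=sys.argv[1]
s=status.read_state(); print(s['t'],s['tcp_pos'].round(1),s['force'].round(1),s['torque'].round(2))
for n in ['scene','side']: snap(n,n+k)
a=cv2.imread(f'pics/scene{k}.png')[100:260,190:340]; b=cv2.imread(f'pics/side{k}.png')[125:285,225:365]
cv2.imwrite(f'pics/m{k}.png',np.hstack([cv2.resize(a,None,fx=2.7,fy=2.7,interpolation=2),cv2.resize(b,None,fx=2.7,fy=2.7,interpolation=2)]))
E
python3 v.py 2
```

```text
2.0 [452.4 257.9  77. ] [ 0.2 -0.5  1.2] [ 0.03  0.01 -0.02]
```

View pics/m2.png

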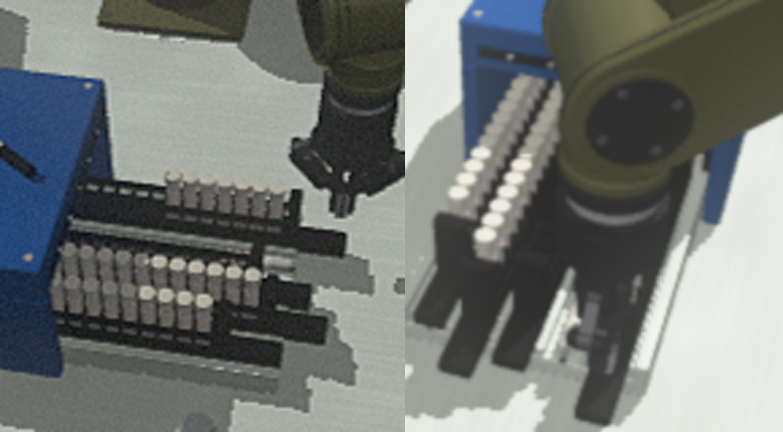

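Call:
{"api": "servo_tool", "payload": {"rows": "0 -0.02 0 0;0 -0.04 0 0;0 -0.06 0 0;0 -0.075 0 0;0 -0.09 0 0"}}

```text
t: 2.6
tcp_pos: [451.2, 220.1, 74.6]
tool_rot: [0.0, 0.0, 1.0, 0.001]
force: [-0.6, 2.3, 0.3]
width: -0.001
```

Call:
{"api": "servo_tool", "payload": {"rows": "0 -0.02 0 0;0 -0.04 0 0;0 -0.06 0 0;0 -0.08 0 0;0 -0.1 0 0"}}

```text
t: 3.1
tcp_pos: [451.2, 180.0, 74.5]
tool_rot: [0.0, 0.0, 1.0, 0.0]
force: [0.5, 3.7, 2.5]
width: -0.002
```

```bash
python3 v.py 3
```

```text
3.1 [451.2 180.   74.5] [0.5 3.7 2.5] [ 0.48 -0.    0.04]
```

View pics/m3.png

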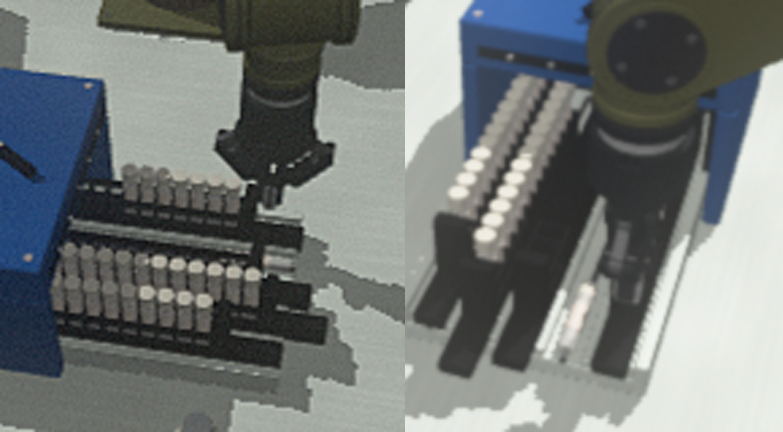

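Call:
{"api": "servo_tool", "payload": {"rows": "0 -0.02 0 0;0 -0.04 0 0;0 -0.06 0 0;0 -0.08 0 0;0 -0.1 0 0"}}

```text
t: 3.7
tcp_pos: [450.7, 139.6, 74.0]
tool_rot: [-0.0, -0.0, 1.0, -0.0]
force: [0.2, 1.7, -0.0]
width: 0.001
```

Call:
{"api": "servo_tool", "payload": {"rows": "0 -0.01 0 0;0 -0.02 0 0;0 -0.0275 0 0;0 -0.035 0 0;0 -0.04 0 0"}}

```text
t: 4.2
tcp_pos: [450.9, 124.3, 74.3]
tool_rot: [-0.0, -0.0, 1.0, -0.0]
force: [-0.3, 0.4, 0.2]
width: 0.001
```

Call:
{"api": "servo_tool", "payload": {"rows": "0 -0.004 0 0;0 -0.008 0 0;0 -0.0012 0 0"}}

```text
t: 4.5
tcp_pos: [451.1, 123.7, 74.4]
tool_rot: [0.0, 0.0, 1.0, -0.0]
force: [0.2, 0.4, -0.1]
width: -0.004
```

Call:
{"api": "servo_tool", "payload": {"rows": "0 -0.005 0 0;0 -0.01 0 0;0 -0.015 0 0"}}

```text
t: 4.8
tcp_pos: [451.4, 120.3, 74.8]
tool_rot: [0.001, 0.001, 1.0, 0.003]
force: [0.3, 15.9, 1.0]
width: -0.002
```

Call:
{"api": "servo_tool", "payload": {"rows": "0 -0.005 0 0;0 -0.01 0 0"}}

```text
t: 5.0
tcp_pos: [451.8, 119.9, 75.6]
tool_rot: [0.001, 0.002, 1.0, 0.008]
force: [-0.8, 32.6, 1.8]
width: -0.001
```

```bash
python3 v.py 4
```

```text
5.0 [451.8 119.9  75.6] [-0.8 32.6  1.8] [ 5.01  0.14 -0.01]
```

View pics/m4.png

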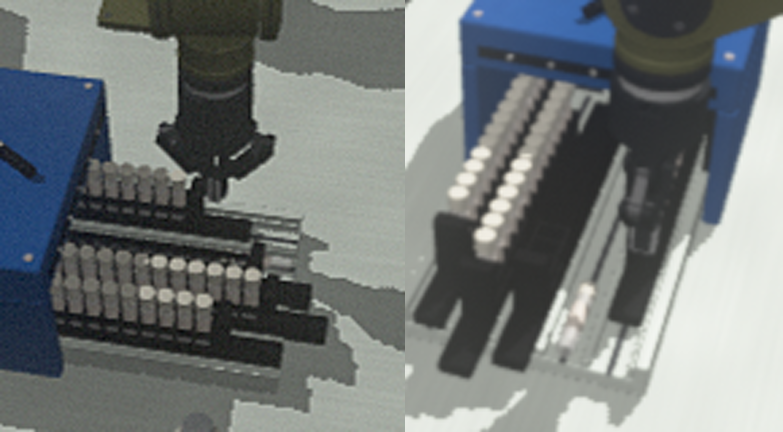

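Call:
{"api": "servo_tool", "payload": {"rows": "0 0.01 0 0;0 0.02 0 0;0 0.04 0 0;0 0.07 0 0;0 0.1 0 0"}}

```text
t: 5.6
tcp_pos: [451.1, 154.7, 74.3]
tool_rot: [0.0, 0.0, 1.0, -0.0]
force: [0.4, -1.1, 0.6]
width: 0.002
```

Call:
{"api": "servo_tool", "payload": {"rows": "0 0 -0.08 0;0 0 -0.15 0;0 0 -0.15 0;0 0 -0.15 0"}}

```text
t: 6.0
tcp_pos: [451.4, 154.6, 134.9]
tool_rot: [0.001, -0.0, 1.0, 0.0]
force: [-0.5, -0.6, -0.7]
width: 0.003
```

```bash
python3 v.py 5
```

```text
6.0 [451.4 154.6 134.9] [-0.5 -0.6 -0.7] [ 0.05  0.   -0.  ]
```

View pics/m5.png

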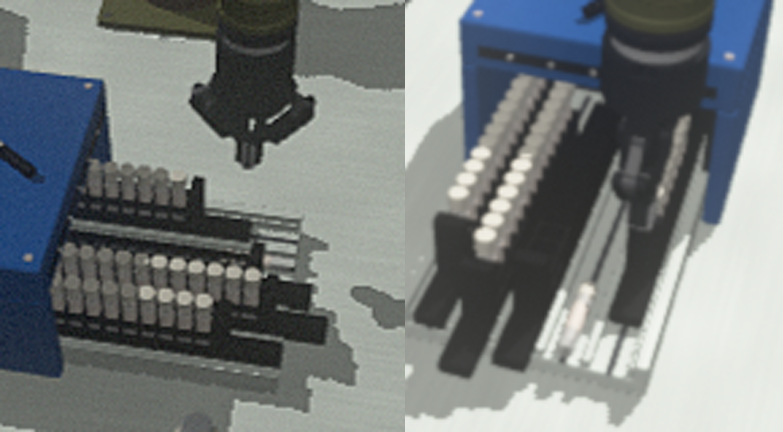

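Run:
```python
from h import *
sc=load('scene5');sd=load('side5')
g=lambda u,v,z:onz(sc,190+u/2.7,100+v/2.7,z).round(1)
f=lambda u,v,z:onz(sd,225+(u-405)/2.7,125+v/2.7,z).round(1)
print('tip',g(252,230,32),'side',f(610,320,32),f(640,324,32))
print('tray edge',g(302,218,36),g(296,268,22),g(279,378,36),f(637,397,18),f(562,382,18))
```

```text
tip [457.7 164.8  32. ] side [464.4 168.5  32. ] [439.3 165.   32. ]
tray edge [433.9 218.4  36. ] [495.2 219.5  22. ] [647.7 218.1  36. ] [425.3 230.   18. ] [487.1 234.4  18. ]
```

Call:
{"api": "servo_tool", "payload": {"rows": "-0.05 0.1 0 0;-0.15 0.2 0 0;-0.25 0.26 0 0;-0.3 0.26 0 0;-0.3 0.26 0 0"}}

```text
t: 6.6
tcp_pos: [572.3, 258.5, 132.1]
tool_rot: [-0.001, -0.0, 1.0, -0.001]
force: [-0.3, 0.5, 0.3]
width: 0.001
```

Call:
{"api": "servo_tool", "payload": {"rows": "0 0 0.06 0;0 0 0.11 0;0 0 0.15 0;0 0 0.15 0;0 0 0.15 0"}}

```text
t: 7.1
tcp_pos: [570.3, 257.7, 73.9]
tool_rot: [-0.001, 0.0, 1.0, -0.0]
force: [0.3, -0.8, 1.2]
width: -0.0
```

```bash
python3 v.py 6
```

```text
7.1 [570.3 257.7  73.9] [ 0.3 -0.8  1.2] [ 0.03 -0.02 -0.01]
```

View pics/m6.png

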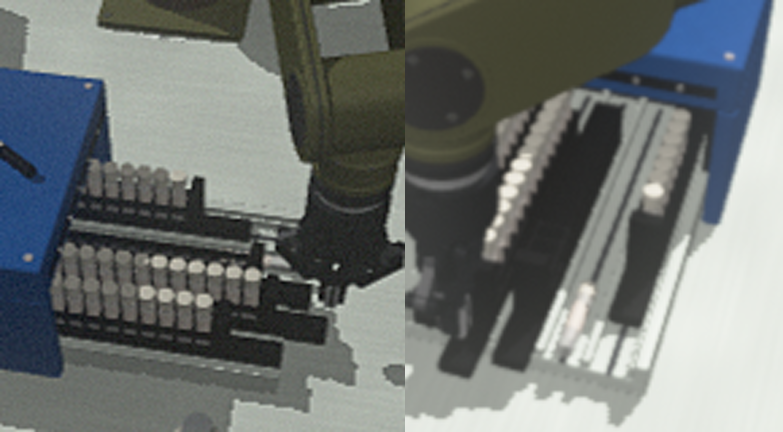

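Call:
{"api": "servo_tool", "payload": {"rows": "0 -0.02 0 0;0 -0.04 0 0;-0.002 -0.06 0 0;-0.002 -0.075 0 0;-0.002 -0.09 0 0"}}

```text
t: 7.7
tcp_pos: [571.9, 221.2, 74.5]
tool_rot: [0.0, 0.0, 1.0, 0.0]
force: [0.8, -0.0, 0.6]
width: -0.003
```

Call:
{"api": "servo_tool", "payload": {"rows": "0 -0.02 0 0;0 -0.04 0 0;0 -0.06 0 0;0 -0.08 0 0;0 -0.1 0 0"}}

```text
t: 8.2
tcp_pos: [571.8, 181.5, 74.4]
tool_rot: [0.0, -0.0, 1.0, 0.0]
force: [-0.5, 4.5, 0.2]
width: -0.001
```

Call:
{"api": "servo_tool", "payload": {"rows": "0 -0.02 0 0;0 -0.04 0 0;0 -0.06 0 0;0 -0.08 0 0;0 -0.1 0 0"}}

```text
t: 8.7
tcp_pos: [571.8, 141.4, 74.4]
tool_rot: [0.0, -0.0, 1.0, 0.0]
force: [-0.3, 2.6, 1.5]
width: -0.003
```

Call:
{"api": "servo_tool", "payload": {"rows": "0 -0.01 0 0;0 -0.015 0 0;0 -0.02 0 0;0 -0.025 0 0;0 -0.03 0 0"}}

```text
t: 9.2
tcp_pos: [571.8, 130.1, 74.4]
tool_rot: [0.0, -0.0, 1.0, 0.0]
force: [-0.2, 4.0, 0.3]
width: 0.001
```

Call:
{"api": "servo_tool", "payload": {"rows": "0 -0.005 0 0;0 -0.01 0 0;0 -0.01 0 0"}}

```text
t: 9.5
tcp_pos: [571.8, 125.7, 74.3]
tool_rot: [0.0, 0.0, 1.0, -0.0]
force: [0.5, 2.4, 0.9]
width: 0.001
```

```bash
python3 v.py 7
```

```text
9.5 [571.8 125.7  74.3] [0.5 2.4 0.9] [0.39 0.   0.  ]
```

View pics/m7.png

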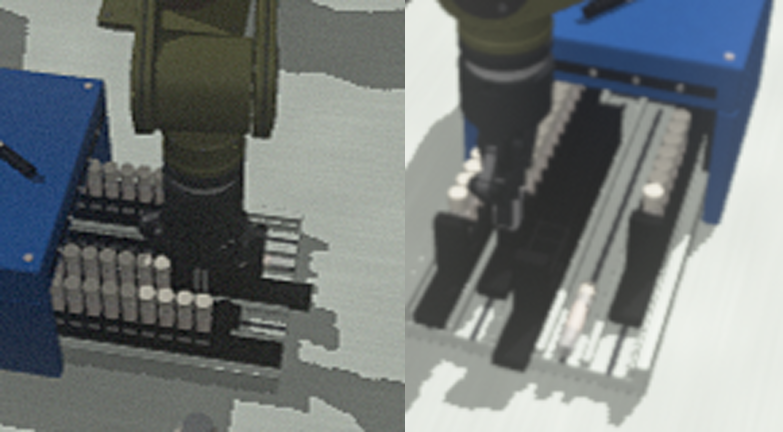

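Sliding well, with 2–4 N on the tool and the empty carrier untouched. I'm going the last few mm in small steps.

Call:
{"api": "servo_tool", "payload": {"rows": "0 -0.004 0 0;0 -0.008 0 0;0 -0.01 0 0;0 -0.01 0 0"}}

```text
t: 10.0
tcp_pos: [571.8, 121.9, 74.4]
tool_rot: [0.0, 0.0, 1.0, -0.0]
force: [0.5, 2.8, 1.0]
width: 0.002
```

Call:
{"api": "servo_tool", "payload": {"rows": "0 -0.003 0 0;0 -0.003 0 0"}}

```text
t: 10.2
tcp_pos: [571.8, 120.7, 74.4]
tool_rot: [0.0, 0.0, 1.0, -0.0]
force: [-0.3, 2.9, 1.3]
width: 0.002
```

Call:
{"api": "servo_tool", "payload": {"rows": "0 -0.003 0 0;0 -0.003 0 0"}}

```text
t: 10.4
tcp_pos: [571.8, 120.2, 74.4]
tool_rot: [0.0, 0.0, 1.0, 0.001]
force: [0.1, 6.6, 1.0]
width: 0.002
```

Call:
{"api": "servo_tool", "payload": {"rows": "0 -0.003 0 0;0 -0.003 0 0"}}

```text
t: 10.6
tcp_pos: [571.8, 120.2, 74.4]
tool_rot: [0.0, 0.0, 1.0, 0.002]
force: [0.2, 9.7, 1.4]
width: 0.0
```

Call:
{"api": "servo_tool", "payload": {"rows": "0 0.01 0 0;0 0.03 0 0;0 0.1 0 0;0 0.18 0 0;0 0.24 0 0"}}

```text
t: 11.1
tcp_pos: [571.6, 215.3, 74.0]
tool_rot: [-0.0, -0.0, 1.0, -0.001]
force: [0.0, -0.1, 0.6]
width: 0.001
```

Call:
{"api": "servo_tool", "payload": {"rows": "-0.05 0 0 0;-0.1 0 0 0;-0.1 0 0 0;-0.1 0 0 0"}}

```text
t: 11.5
tcp_pos: [611.4, 214.1, 73.7]
tool_rot: [-0.001, 0.0, 1.0, -0.0]
force: [-0.8, 0.0, -0.7]
width: -0.0
```

```bash
python3 v.py 8
```

```text
11.5 [611.4 214.1  73.7] [-0.8  0.  -0.7] [-0.07  0.02 -0.01]
```

View pics/m8.png

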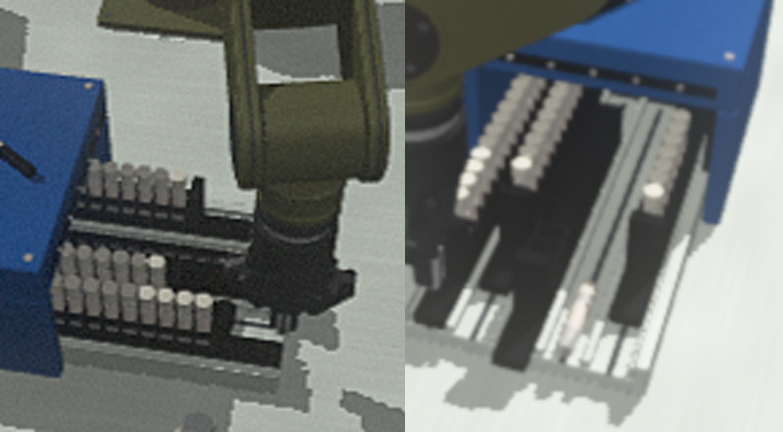

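The second carrier's front cap sits level with the first one's. Now for the third, in lane x≈612.

Call:
{"api": "servo_tool", "payload": {"rows": "0 -0.02 0 0;0 -0.04 0 0;0 -0.06 0 0;0 -0.08 0 0;0 -0.1 0 0"}}

```text
t: 12.1
tcp_pos: [611.8, 173.6, 74.4]
tool_rot: [0.0, 0.0, 1.0, 0.0]
force: [-0.4, 1.5, 0.8]
width: 0.0
```

Call:
{"api": "servo_tool", "payload": {"rows": "0 -0.02 0 0;0 -0.04 0 0;0 -0.06 0 0;0 -0.075 0 0;0 -0.09 0 0"}}

```text
t: 12.6
tcp_pos: [611.8, 138.1, 74.4]
tool_rot: [0.0, 0.0, 1.0, 0.0]
force: [0.1, 2.9, 1.1]
width: -0.002
```

Call:
{"api": "servo_tool", "payload": {"rows": "0 -0.01 0 0;0 -0.02 0 0;0 -0.025 0 0;0 -0.03 0 0"}}

```text
t: 13.0
tcp_pos: [611.8, 126.4, 74.4]
tool_rot: [0.0, -0.0, 1.0, 0.0]
force: [-0.9, 2.6, 0.6]
width: -0.001
```

Call:
{"api": "servo_tool", "payload": {"rows": "0 -0.003 0 0;0 -0.006 0 0;0 -0.006 0 0"}}

```text
t: 13.3
tcp_pos: [611.8, 123.9, 74.4]
tool_rot: [0.0, -0.0, 1.0, -0.0]
force: [0.1, 2.9, 0.6]
width: 0.002
```

Call:
{"api": "servo_tool", "payload": {"rows": "0 -0.003 0 0;0 -0.006 0 0;0 -0.006 0 0"}}

```text
t: 13.6
tcp_pos: [611.8, 121.5, 74.4]
tool_rot: [-0.0, -0.0, 1.0, -0.0]
force: [-0.4, 3.4, 1.0]
width: -0.004
```

Call:
{"api": "servo_tool", "payload": {"rows": "0 -0.003 0 0;0 -0.003 0 0"}}

```text
t: 13.8
tcp_pos: [611.8, 120.3, 74.4]
tool_rot: [0.0, 0.0, 1.0, -0.0]
force: [-0.9, 3.0, 1.6]
width: -0.001
```

Call:
{"api": "servo_tool", "payload": {"rows": "0 -0.003 0 0;0 -0.003 0 0"}}

```text
t: 14.0
tcp_pos: [611.8, 120.2, 74.4]
tool_rot: [0.0, 0.0, 1.0, 0.001]
force: [-0.4, 6.9, 0.3]
width: -0.005
```

Call:
{"api": "servo_tool", "payload": {"rows": "0 -0.002 0 0;0 0 0 0;0 0.02 0 0;0 0.1 0 0;0 0.2 0 0"}}

```text
t: 14.5
tcp_pos: [611.8, 198.3, 73.9]
tool_rot: [-0.0, 0.001, 1.0, -0.001]
force: [0.6, 0.3, -0.4]
width: 0.001
```

Call:
{"api": "servo_tool", "payload": {"rows": "0 0 -0.1 0;0 0.05 -0.2 0;0 0.15 -0.3 0;0 0.25 -0.4 0;0 0.3 -0.4 0"}}

```text
t: 15.0
tcp_pos: [613.7, 321.1, 240.3]
tool_rot: [0.004, -0.0, 1.0, 0.001]
force: [1.5, 0.6, 1.1]
width: 0.001
```

Call:
{"api": "servo_tool", "payload": {"rows": "0.1 0.05 0 0;0.2 0.1 0 0;0.3 0.2 0 0;0.4 0.2 0 0;0.5 0.2 0 0"}}

```text
t: 15.5
tcp_pos: [409.9, 399.5, 233.6]
tool_rot: [-0.0, -0.001, 1.0, -0.001]
force: [-1.2, 1.4, 0.4]
width: 0.003
```

Call:
{"api": "servo_tool", "payload": {"rows": "0.1 0 0 0;0.2 0 0 0;0.3 0 0 0;0.3 0 0 0;0.3 0 0 0"}}

```text
t: 16.0
tcp_pos: [291.5, 398.9, 234.3]
tool_rot: [0.001, -0.001, 1.0, -0.0]
force: [-0.1, 0.4, -0.0]
width: 0.001
```

```bash
python3 v.py 9
```

```text
16.0 [291.5 398.9 234.3] [-0.1  0.4 -0. ] [-0.01  0.03  0.03]
```

View pics/m9.png

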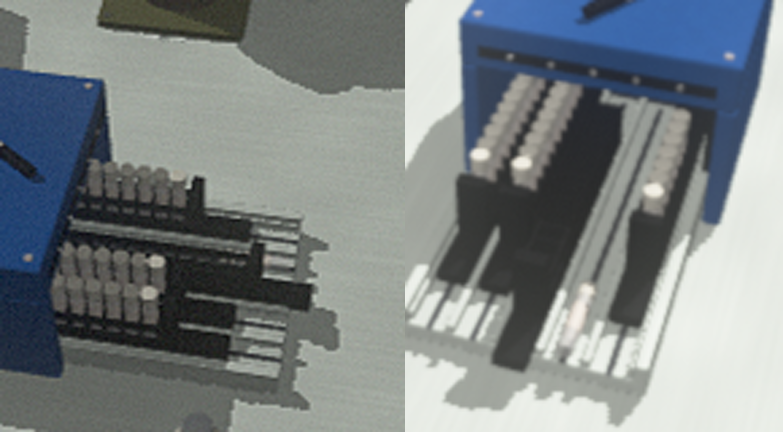

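View pics/scene9.png

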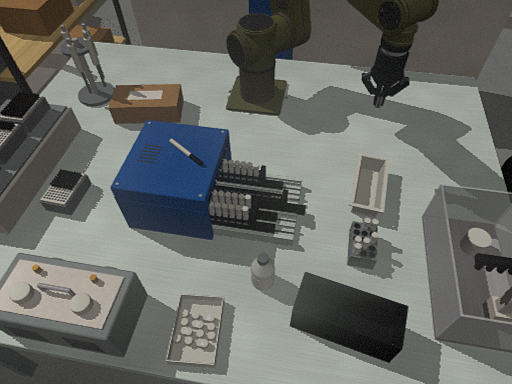

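Run:
```python
from h import *
sc=load('scene9');sd=load('side9')
g=lambda u,v,z:onz(sc,190+u/2.7,100+v/2.7,z).round(1)
f=lambda u,v,z:onz(sd,225+(u-405)/2.7,125+v/2.7,z).round(1)
print('caps',f(653,191,106),f(523,164,106),f(481,157,106), g(179,176,106),g(157,262,106),g(149,293,106))
print('tips scene',g(252,230,32),g(235,316,32),g(230,345,32))
print('tips side',f(625,321,32),f(495,288,32),f(453,279,32))
a=load('side0')['pixels'];b=sd['pixels']
p=proj(sd,[[520,242,32],[546,242,32]])
print(p)
# empty foot tip displacement by template
T=a[235:268,252:276]; r=cv2.matchTemplate(b[225:278,242:286],T,cv2.TM_CCOEFF_NORMED); print(cv2.minMaxLoc(r), 'expect (10,10)')
for nm,(x0,y0,x1,y1) in dict(rack=(158,272,230,336),trough=(230,300,362,384),bottle=(172,178,204,228),marker=(285,105,338,135),stray=(280,228,298,254)).items():
    print(nm,np.abs(a[y0:y1,x0:x1].astype(int)-b[y0:y1,x0:x1]).mean().round(1), cv2.minMaxLoc(cv2.matchTemplate(b[max(0,y0-8):y1+8,x0-8:x1+8],a[y0:y1,x0:x1],cv2.TM_CCOEFF_NORMED))[1::2])
```

```text
caps [453.4  78.8 106. ] [571.4  78.5 106. ] [610.5  80.7 106. ] [457.3  81.9 106. ] [576.7  81.  106. ] [616.   80.7 106. ]
tips scene [457.7 164.8  32. ] [577.6 163.2  32. ] [614.5 163.4  32. ]
tips side [452.1 165.7  32. ] [569.7 163.7  32. ] [608.7 164.9  32. ]
[[267.9207537  261.25029502]
 [256.78251628 258.36479132]]
(-0.1354648321866989, 0.6268354058265686, (0, 3), (10, 10)) expect (10,10)
rack 10.0 (0.9887646436691284, (8, 8))
trough 10.1 (0.9995871186256409, (8, 8))
bottle 10.3 (0.9992548227310181, (8, 8))
marker 7.2 (0.9995174407958984, (8, 8))
stray 30.5 (0.609036386013031, (8, 8))
```

```bash
python3 -c "
from h import *
print(job.job_done())"
```

```text
the job is handed in; nothing more can be done
None
```

All three carriers that hold tubes are pushed home against the stop, and I handed the job in at about 16 s of the 64 s allowed. I pushed each one with the shut fingertips on its front plate, at about 0.1 m/s or less, slowing to a few mm per step near the stop.

- **Stop reached:** the fingers stopped at the same place in all three lanes (TCP y ≈ 120 mm) with a clear rise in force. Sliding took about 2–5 N.
- **Harder contact on one carrier:** the first carrier, the one with 7 tubes, was pressed against the stop with about 33 N before I backed off. The other two peaked at about 7 and 10 N.
- **Carrier positions:** the last images put the foot tips at y ≈ 163–166 mm, where 163.5 mm is expected from the tray edge. The front caps line up within about 3 mm, and no tipping was visible.
- **Nothing else moved:** image matching showed no shift of the empty carrier, rack, trough, bottle, marker or stray tube. For the empty carrier and the stray tube the match score was weaker (about 0.6), because the shadows and neighbouring carriers had changed.
- **Arm:** it finished clear of everything.

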